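Vent-set a sterilising jar's screw cap and hold the jar ready for the steriliser

ROBOT

A 6-joint arm with a two-finger parallel gripper is mounted at the origin on the work surface. World frame = base frame: x ahead of the robot, y to its left, z up, the work surface at z = 0. Lengths are in mm, angles in rad, forces in N, time in s.
With the tool pointing down it reaches from about 250 to 775 mm from the base axis. Payload 4 kg.
Tool frame: the origin (TCP) lies midway between the tips of the shut fingers; the grasp point (between the pads) lies 19 mm behind it; z points along the fingers, y is the line along which they close (so a half turn about z gives the same grasp; the last joint's range is limited). The gripper opens to 85 mm and grips with 20 to 120 N. Pads are 22 mm wide; open, the fingers measure 114 mm over their backs; the gripper's body (76 mm by 85 mm) begins 54 mm behind the grasp point. The pads swing forward as they close: fully open they stand 13 mm farther back than shut.
Start: joints at [1.08, 0.087, 1.371, -0, 1.684, -0.103], TCP at [207.994, 509.172, 231.341] pointing down, gripper open.
Joint ranges: [-3.1, 3.1], [-0.76, 2.03], [0.27, 2.55], [-1.08, 4.22], [0.17, 2.65], [-2.57, 2.57]. Speed limits (rad/s): [2.79, 2.79, 3.14, 3.14, 3.14, 3.14].

INTERFACE

Orientations are given as a rotation vector (axis times angle).
In Python, from station import env, viewer, spotter gives the robot as it stands. The module is installed in compiled form; this text tells all that it offers.
- The arm moves only by the shell command python3 -m creep 'ROWS' [FORCE]. ROWS is JSON, a list of rows, each an object with "xyz": the shift along the tool's x, y, z in mm, a list of three; "spin": the turn about the tool's z in degrees; "gripper": the closure, from -1 (fully open) to 1 (shut). In form: [{"xyz": [tx, ty, tz], "spin": spin, "gripper": gripper}, ...]. A call has 1 to 10 rows; each row shifts and turns the commanded pose from where the row before left it, along the tool's axes as they then stand; what a row does not reach is not made up. A row lasts 1/12 s, in which the tool goes at most 41.7 mm and 7.16 degrees, less where a joint would pass 70% of its speed; a pose out of reach is approached as far as the arm can. A call with a gripper value outside its range is refused whole. The fingers move at their own pace and stop on an object; FORCE is the grip in N (left out, the last holds). Time passes only in rows, so rows that do not move let the fingers close. It gives the time, the measured TCP pose, the force, the opening and the grip force at its end, in the units of the state.
- env.get_obs(): the state, without advancing time (a new reading comes with each control period).
- viewer.grab_frame(name): name is "scene" or "top" or "wrist"; returns (picture, depth): 400x640x3 uint8, red, green, blue; 400x640 float32, mm along the optical axis (not along the pixel's ray), 0 where there is no reading.
- viewer.get_calibration(name): a dict with "mtx" (3x3 intrinsics, pixels), "R" (3x3) and "t" (3): a world point X has camera coordinates R X + t. Camera axes: x right, y down, z forward; pixel columns grow to the right and rows downward; lengths in mm; the calibration is good to about 2 mm. A picture is of the moment at which its call begins: read the wrist's pose just before it. get_calibration takes no time and is no camera call; for the wrist camera it gives the pose at the moment of the call.
- env.job_done(): hands the job in; it is judged then, once.
Trained networks look in the newest picture that a camera, given by its name, has taken for a name from the list of things; names that differ only in an ending like _2 or _b are one class to them, and where a whole thing is asked for, a point or a joint stands for the part that bears it (a point fixed in the world has none). Each returns a list of dicts, best first, with "score" (0 to 1); they miss things now and then, are a little off and sometimes report something else, mostly with a low value. They report only what shows in the picture. A call takes as long as a camera call.
- spotter.outline_of(camera, query): "mask" (400x640 bool, what is visible of it).
- spotter.place_of(camera, query): "location" ([x, y, z] in mm, in world coordinates, good to about 4 mm: a listed point, or the origin of a listed thing).
The state is a dict: "clock": time; "joint_pos": joint angles; "qvel": joint speeds; "joint_torque": joint torques, N m; "ee_pos": TCP position; "tool_rot": TCP orientation; "force": force on the tool from outside, world axes, zero at the start; "torque": the same for the moment, N m; "opening": finger opening in mm; "gripper_force": force on a finger pad.
Only numpy, scipy, OpenCV 4.12 (cv2) and the standard library are available. Lean on these libraries where they do the work, as an engineer would, in place of code of your own. Each camera call takes 0.05 s, during which the arm holds its last target. There are 200 camera calls.

TASK

The blue-capped glass jar of crowns in the grey rack is going into the steam steriliser, so its cap has to be vented: screw the blue cap down until it bottoms out, then back it off a quarter turn. Then lift the jar straight up by its cap until it hangs upright, well clear of the rack, and finish while still holding it there. Leave the orange-capped jar in its socket and do not disturb the other things on the bench.

Things in the scene. Friction and masses are not known exactly. Their poses are not given: they have to be found in the camera images.
- rack: fixed light-grey moulded sterilising rack with steel wire handles: base plate 84 mm (x) by 230 mm (y), 4 mm thick, with two square sockets centred at y = -55 and +55 mm on its own y axis. Socket walls are 8 mm thick, 57 mm wide inside and reach to 40 mm above the table; a wire handle at each end (y = -109 and +109 mm) is 42 mm high. Origin: centre of its underside, z up.
- jar: square glass jar with white crowns inside and a blue cap, the one to work on; it stands in one of the two sockets, which keep it from turning (about 3 degrees of play each way, 1.5 mm clearance on each side). Body 54 by 54 mm, 58 mm high, round neck above. Mass with cap 0.15 to 0.3 kg. Origin: centre of its underside (4 mm above the table in the rack), z up along its axis.
- cap: the jar's knurled blue screw cap, 46 mm diameter, 26 mm high, on the jar's axis, with a white index line on its top running out from the centre along the cap's own x axis. Origin: centre of the cap's underside, which is 64 mm above the jar's underside when the cap is fully down (6 mm above the jar's square shoulder).
- cap_top (a point): centre of the cap's top face, 26 mm above the cap's origin (94 mm above the table with the cap fully down in the rack); turns with the cap.
- cap_turn (a joint): angle of the cap on its thread in rad: 0 = bottomed out (hard stop), growing as it is unscrewed, counter-clockwise seen from above (clockwise seen from above tightens). Right-hand thread, the cap rises 4 mm per turn; at 0 the index line points along the jar's own +x. Starts between 1.7 and 4.2. Turning drag about 0.12 to 0.16 N m; stays where it is left; the cap cannot come off (it stops at 5.6).
- spare_jar: the same jar with an orange cap (cap closed, fixed), in the other socket, 110 mm from the first; top at 95 mm above the table. To be left in place. Origin: centre of its underside.
- liquid_bottle: amber liquid bottle with black cap, 31 mm diameter, 74 mm high, loose; leave alone. Origin: centre of its underside.
- palette: white glazed palette tile 90 by 75 by 9 mm with dabs of stain, loose; leave alone. Origin: centre of its underside.
- mug: blue mug, 82 mm diameter, 95 mm high, handle at its own +y, loose; leave alone. Origin: centre of its underside.
- spatula: plaster spatula with a wooden handle and a steel blade 22 mm wide, 203 mm long over all, lying on the bench, loose; leave alone. Origin: on the bench, about its middle; handle towards its own -x.
- stone_model: dental stone model of an arch, 62 by 60 mm, 35 mm high, loose; leave alone. Origin: centre of its underside.
- articulator: aluminium dental articulator holding two models, 125 by 115 mm, 150 mm high, loose; leave alone. Origin: centre of its underside.

How it is judged:
By the outcome, as a careful person would: the job done as asked, in the order asked, and still so for the second after the job is handed in, while the arm keeps its last pose, push and grip.
It also fails if it takes over 58 s, if anything falls off the work surface, if the arm or the gripper's body presses on something with over 40 N, if the wrist force passes 120 N, or if a joint passes its speed limit or range.

## Working session

There is one attempt and no reset: what is moved stays moved. The work goes in short steps, Python scripts to look and compute and a shell command to move; the robot and the scene stay as the last step left them, time stands still between calls to the robot, and variables do not carry over. Pictures are saved under pics/ and viewed, at most 10 in all, crops included, and the job is handed in when it is done.

```bash
mkdir -p pics; python3 - <<'E'
from station import env, viewer, spotter
import cv2,numpy as np
o=env.get_obs();print({k:np.round(v,3).tolist() for k,v in o.items()})
for c in ["top","scene"]:
    p,d=viewer.grab_frame(c);cv2.imwrite(f"pics/{c}0.png",p[:,:,::-1])
    for q in ["jar","cap","cap_top","spare_jar","rack","mug","articulator","liquid_bottle"]:
        r=spotter.place_of(c,q)
        print(c,q,[(np.round(x["location"],1).tolist(),round(x["score"],2)) for x in r[:2]])
E
```

```text
{'clock': 0.0, 'joint_pos': [1.08, 0.088, 1.372, 0.0, 1.684, -0.103], 'qvel': [-0.0, -0.0, -0.0, -0.001, -0.0, -0.0], 'joint_torque': [-0.0, -35.187, -31.328, -0.0, 0.011, 0.0], 'ee_pos': [207.759, 508.689, 230.095], 'tool_rot': [-0.605, -3.082, 0.003], 'force': [-0.613, -0.157, -0.698], 'torque': [-0.052, -0.047, 0.006], 'gripper_force': 0.0, 'opening': 85.463}
top jar [([509.1, 90.2, 7.7], 0.73)]
top cap [([512.1, 90.5, 65.4], 0.76)]
top cap_top [([413.8, -436.6, -1.7], 0.55), ([505.7, 89.8, 96.6], 0.51)]
top spare_jar [([529.6, -18.7, 5.1], 0.65)]
top rack [([519.3, 35.1, -4.0], 0.88), ([696.6, -418.0, -2.8], 0.67)]
top mug [([411.5, -434.8, 1.5], 0.7)]
top articulator [([695.0, -422.6, -3.3], 0.72)]
top liquid_bottle [([418.2, 455.3, -3.5], 0.61), ([426.4, 316.6, 5.5], 0.46)]
scene jar [([501.9, 92.4, 2.1], 0.97)]
scene cap [([508.9, 91.0, 72.8], 0.51), ([505.6, 90.9, 1.6], 0.41)]
scene cap_top [([505.6, 92.7, 95.2], 0.75)]
scene spare_jar [([526.9, -17.3, 3.1], 0.87), ([422.6, 458.1, 1.1], 0.58)]
scene rack [([521.1, 34.6, 4.3], 0.76)]
scene mug [([413.7, -436.5, 0.1], 0.75)]
scene articulator [([693.2, -417.8, -6.2], 0.83)]
scene liquid_bottle [([424.1, 317.1, 4.8], 0.84), ([412.5, -435.1, -1.7], 0.72)]
```

View pics/top0.png

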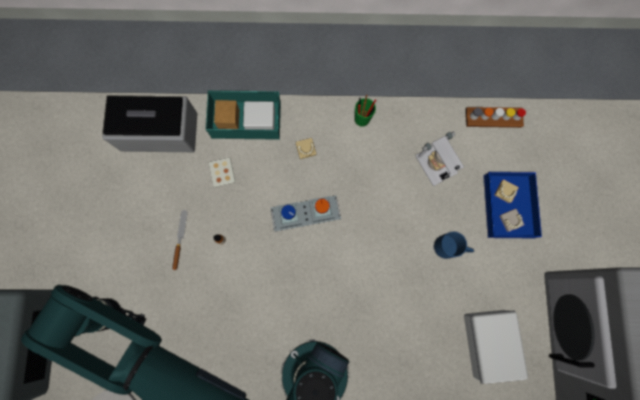

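View pics/scene0.png

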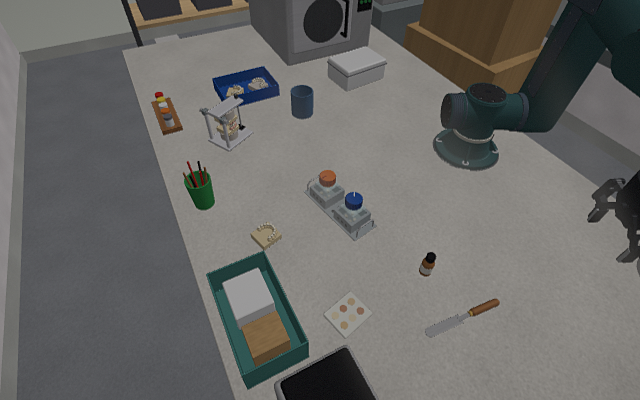

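The blue cap is at top-view px (289,212), on the jar at about (507,91). The orange one is at (322,206) and stays put. There is free space around both, so I'm moving above the blue cap.

```bash

python3 -m creep '[{"xyz":[-22,-14,0],"spin":0,"gripper":-1},{"xyz":[-22,-14,0],"spin":0,"gripper":-1},{"xyz":[-22,-14,0],"spin":0,"gripper":-1},{"xyz":[-22,-14,0],"spin":0,"gripper":-1},{"xyz":[-22,-14,0],"spin":0,"gripper":-1},{"xyz":[-22,-14,0],"spin":0,"gripper":-1},{"xyz":[-22,-14,0],"spin":0,"gripper":-1},{"xyz":[-22,-14,0],"spin":0,"gripper":-1},{"xyz":[-22,-14,0],"spin":0,"gripper":-1},{"xyz":[-22,-14,0],"spin":0,"gripper":-1}]' 60
python3 -m creep '[{"xyz":[-22,-14,0],"spin":0,"gripper":-1},{"xyz":[-22,-14,0],"spin":0,"gripper":-1},{"xyz":[-22,-14,0],"spin":0,"gripper":-1},{"xyz":[-22,-14,0],"spin":0,"gripper":-1},{"xyz":[-22,-14,0],"spin":0,"gripper":-1},{"xyz":[-22,-14,0],"spin":0,"gripper":-1},{"xyz":[-22,-14,0],"spin":0,"gripper":-1},{"xyz":[-22,-14,0],"spin":0,"gripper":-1},{"xyz":[-22,-14,0],"spin":0,"gripper":-1},{"xyz":[0,0,0],"spin":0,"gripper":-1}]'
cat > h.py <<'E'
from station import env, viewer, spotter
import cv2,numpy as np
from scipy.spatial.transform import Rotation as R
def st():
    o=env.get_obs();T=R.from_rotvec(o["tool_rot"]).as_matrix()
    print("t",np.round(o["clock"],2),"q",np.round(o["joint_pos"],3),"p",np.round(o["ee_pos"],1),"toolx",np.round(T[:,0],3),"z",np.round(T[:,2],3),"F",np.round(o["force"],1),"M",np.round(o["torque"],3),"op",np.round(o["opening"],1),"gf",np.round(o["gripper_force"],1))
    return o,T
def ortho(p,d,cal,z,cx,cy,half=70,s=4):
    """top-down rectified view of plane z: up = +x world, left = +y"""
    K,Rr,t=np.array(cal["mtx"]),np.array(cal["R"]),np.array(cal["t"])
    n=2*half*s
    H=K@np.column_stack([Rr[:,0],Rr[:,1],Rr[:,2]*z+t])     # (X,Y,1)->pix
    A=np.array([[0,-1/s,cx+half],[-1/s,0,cy+half],[0,0,1.]])
    return cv2.warpPerspective(p,H@A,(n,n),flags=cv2.INTER_LINEAR|cv2.WARP_INVERSE_MAP)
E
python3 - <<'E'
from h import *
o,T=st()
cal=viewer.get_calibration("wrist");p,d=viewer.grab_frame("wrist")
cv2.imwrite("pics/w1.png",p[:,:,::-1])
for q in ["jar","cap","cap_top","spare_jar"]:
    r=spotter.place_of("wrist",q);print(q,[(np.round(x["location"],1).tolist(),round(x["score"],2)) for x in r[:2]])
E
```

```text
clock: 1.73
ee_pos: [359.3, 295.3, 231.5]
tool_rot: [0.605, 3.082, 0.001]
force: [0.3, -0.0, -0.4]
opening: 85.5
gripper_force: 0.0
clock: 2.57
ee_pos: [496.4, 101.3, 230.9]
tool_rot: [0.613, 3.08, -0.003]
force: [-0.5, -0.4, -0.7]
opening: 85.3
gripper_force: 0.0
t 2.57 q [ 0.091 -0.01   1.472 -0.002  1.679 -1.088] p [496.4 101.3 230.9] toolx [-0.924  0.383 -0.002] z [ 0.001 -0.002 -1.   ] F [-0.5 -0.4 -0.7] M [ 0.012  0.013 -0.042] op 85.3 gf 0.0
jar []
cap [([504.8, 87.9, 67.1], 0.75), ([509.3, 92.2, 1.9], 0.5)]
cap_top [([503.6, 91.8, 99.6], 0.77)]
spare_jar [([526.5, -16.2, 5.9], 0.56)]
```

View pics/w1.png

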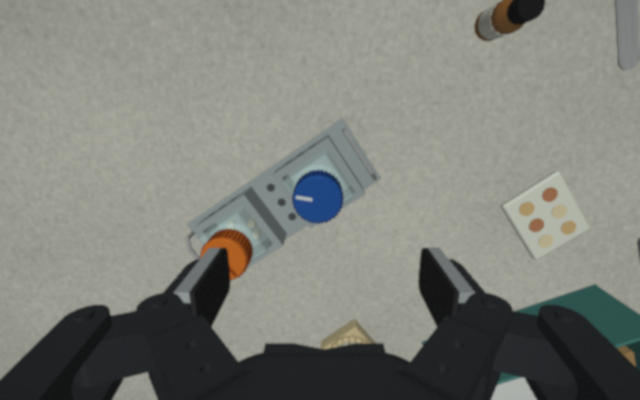

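The wrist view shows the blue cap at px (318,196), with its index line pointing left to about (296,198). The spare jar is at (228,252). Next I'll locate the cap top and the line, and compute the rack axis.

```bash
cat >> h.py <<'E'
def cap(p,d,cal):
    """cap centre, top z, index-line world yaw (deg)"""
    K,Rr,t=np.array(cal["mtx"]),np.array(cal["R"]),np.array(cal["t"])
    P=p.astype(int);blue=((P[...,2]>P[...,0]+50)&(P[...,2]>70)).astype(np.uint8)
    n,l,s,c=cv2.connectedComponentsWithStats(blue);i=1+np.argmax(s[1:,4])
    hull=cv2.convexHull(cv2.findContours((l==i).astype(np.uint8),0,1)[0][0])
    m=cv2.drawContours(np.zeros_like(blue),[hull],-1,1,-1)>0
    def W(sel):
        v,u=np.nonzero(sel&(d>0));z=d[v,u]
        return (np.linalg.inv(K)@np.array([u*z,v*z,z])-t[:,None]).T@Rr
    X=W(m);zt=np.percentile(X[:,2],80);top=X[np.abs(X[:,2]-zt)<4]
    (cx,cy),r=cv2.minEnclosingCircle(top[:,:2].astype(np.float32))
    lo,hi=np.percentile(top[:,:2],[1,99],axis=0)
    white=m&(P[...,0]>110)
    w=W(white);w=w[np.hypot(w[:,0]-cx,w[:,1]-cy)<21];e=w[:,:2].mean(0)-[cx,cy]
    vx,vy,_,_=cv2.fitLine(w[:,:2].astype(np.float32),cv2.DIST_HUBER,0,.01,.01).ravel()
    if vx*e[0]+vy*e[1]<0: vx,vy=-vx,-vy
    print("cap c",np.round([cx,cy,r],1),"box mid",np.round((lo+hi)/2,1),"med",np.round(np.median(top[:,:2],0),1),"ztop",round(zt,1),"nwhite",len(w),"yaw centroid",round(np.degrees(np.arctan2(e[1],e[0])),1),"fit",round(float(np.degrees(np.arctan2(vy,vx))),1))
E
python3 - <<'E'
from h import *
o,T=st()
cal=viewer.get_calibration("wrist");p,d=viewer.grab_frame("wrist")
cap(p,d,cal)
a=ortho(p,d,cal,62,510,60,90,3);b=ortho(p,d,cal,40,510,60,90,3)
cv2.imwrite("pics/o1.png",b[:,:,::-1])
E
```

```text
t 2.82 q [ 9.800e-02 -1.300e-02  1.474e+00  1.000e-03  1.681e+00 -1.086e+00] p [493.9 105.7 231.4] toolx [-0.926  0.377  0.   ] z [ 0.     0.001 -1.   ] F [-0.2  0.6 -0.6] M [-0.001 -0.01   0.043] op 85.2 gf 0.0
cap c [507.   90.6  22.6] box mid [507.   90.5] med [506.4  90.7] ztop 97.5 nwhite 69 yaw centroid -116.8 fit -121.5
```

View pics/o1.png

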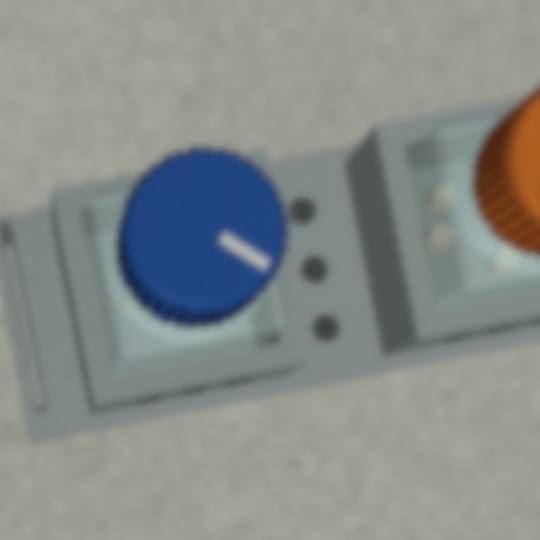

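```bash

python3 -m creep '[{"xyz":[-9,-4.5,0],"spin":0,"gripper":-1},{"xyz":[-8.7,-4.5,0],"spin":0,"gripper":-1},{"xyz":[0,0,15],"spin":-7,"gripper":-1},{"xyz":[0,0,15],"spin":-7,"gripper":-1},{"xyz":[0,0,15],"spin":-7,"gripper":-1},{"xyz":[0,0,15],"spin":-7,"gripper":-1},{"xyz":[0,0,15],"spin":-7,"gripper":-1},{"xyz":[0,0,0],"spin":-7,"gripper":-1},{"xyz":[0,0,0],"spin":-7,"gripper":-1},{"xyz":[0,0,0],"spin":-7,"gripper":-1}]'
python3 -m creep '[{"xyz":[0,0,0],"spin":-7,"gripper":-1},{"xyz":[0,0,0],"spin":-7,"gripper":-1},{"xyz":[0,0,0],"spin":0,"gripper":-1},{"xyz":[0,0,0],"spin":0,"gripper":-1},{"xyz":[0,0,0],"spin":0,"gripper":-1}]'
python3 - <<'E'
from h import *
o,T=st()
cal=viewer.get_calibration("wrist");p,d=viewer.grab_frame("wrist")
cap(p,d,cal)
e=T.T@(np.array([507,90.6,63])-o["ee_pos"]);print("to go, tool",e)
E
```

```text
clock: 3.7
ee_pos: [507.6, 89.3, 155.7]
tool_rot: [0.922, -3.003, 0.0]
force: [0.8, -0.1, 0.6]
opening: 85.1
gripper_force: 0.0
clock: 4.12
ee_pos: [507.6, 89.6, 156.3]
tool_rot: [-1.268, 2.874, -0.0]
force: [-0.2, 0.0, -0.0]
opening: 85.5
gripper_force: 0.0
t 4.12 q [ 0.065  0.037  1.572 -0.     1.532 -2.337] p [507.6  89.6 156.3] toolx [-0.674 -0.739 -0.   ] z [ 0. -0. -1.] F [-0.2  0.  -0. ] M [ 0.     0.002 -0.033] op 85.5 gf 0.0
cap c [507.5  89.8  23. ] box mid [507.2  89.5] med [506.7  88.9] ztop 97.3 nwhite 125 yaw centroid -121.8 fit -121.0
to go, tool [-0.32420356  1.12778134 93.30376171]
```

```bash

python3 -m creep '[{"xyz":[0,0.5,18],"spin":0,"gripper":-1},{"xyz":[0,0,18],"spin":0,"gripper":-1},{"xyz":[0,0,18],"spin":0,"gripper":-1},{"xyz":[0,0,14],"spin":0,"gripper":-1},{"xyz":[0,0,12],"spin":0,"gripper":-1},{"xyz":[0,0,8],"spin":0,"gripper":-1},{"xyz":[0,0,4],"spin":0,"gripper":-1},{"xyz":[0,0,0],"spin":0,"gripper":-1},{"xyz":[0,0,0],"spin":0,"gripper":-1},{"xyz":[0,0,0],"spin":0,"gripper":-1}]'
python3 -m creep '[{"xyz":[0,0,0],"spin":0,"gripper":1},{"xyz":[0,0,0],"spin":0,"gripper":1},{"xyz":[0,0,0],"spin":0,"gripper":1},{"xyz":[0,0,0],"spin":0,"gripper":1},{"xyz":[0,0,0],"spin":0,"gripper":1},{"xyz":[0,0,0],"spin":0,"gripper":1},{"xyz":[0,0,0],"spin":0,"gripper":1},{"xyz":[0,0,0],"spin":0,"gripper":1},{"xyz":[0,0,0],"spin":0,"gripper":1},{"xyz":[0,0,0],"spin":0,"gripper":1}]' 50
python3 -c "
from h import *
st()"
```

```text
clock: 5.0
ee_pos: [507.8, 90.2, 65.4]
tool_rot: [-1.271, 2.871, -0.001]
force: [-0.1, 0.3, -0.4]
opening: 85.3
gripper_force: 0.0
clock: 5.83
ee_pos: [507.4, 90.1, 64.9]
tool_rot: [-1.272, 2.872, -0.001]
force: [0.7, -0.4, 4.6]
opening: 44.9
gripper_force: 50.8
t 5.83 q [ 0.066  0.105  1.69  -0.     1.345 -2.339] p [507.4  90.1  64.9] toolx [-0.672 -0.741 -0.001] z [ 0.001 -0.    -1.   ] F [ 0.7 -0.4  4.6] M [-0.079  0.05   0.025] op 44.9 gf 50.8
```

```bash

python3 -m creep '[{"xyz":[0,0,0.07],"spin":6,"gripper":1},{"xyz":[0,0,0.07],"spin":6,"gripper":1},{"xyz":[0,0,0.07],"spin":6,"gripper":1},{"xyz":[0,0,0.07],"spin":6,"gripper":1},{"xyz":[0,0,0.07],"spin":6,"gripper":1},{"xyz":[0,0,0.07],"spin":6,"gripper":1},{"xyz":[0,0,0.07],"spin":6,"gripper":1},{"xyz":[0,0,0.07],"spin":6,"gripper":1},{"xyz":[0,0,0.07],"spin":6,"gripper":1},{"xyz":[0,0,0.07],"spin":6,"gripper":1}]'
python3 -c "
from h import *
st()"
python3 -m creep '[{"xyz":[0,0,0.07],"spin":6,"gripper":1},{"xyz":[0,0,0.07],"spin":6,"gripper":1},{"xyz":[0,0,0.07],"spin":6,"gripper":1},{"xyz":[0,0,0.07],"spin":6,"gripper":1},{"xyz":[0,0,0.07],"spin":6,"gripper":1},{"xyz":[0,0,0.07],"spin":6,"gripper":1},{"xyz":[0,0,0.07],"spin":6,"gripper":1},{"xyz":[0,0,0.07],"spin":6,"gripper":1},{"xyz":[0,0,0.07],"spin":6,"gripper":1},{"xyz":[0,0,0],"spin":0,"gripper":1}]'
python3 - <<'E'
from h import *
o,T=st()
cal=viewer.get_calibration("wrist");p,d=viewer.grab_frame("wrist")
cv2.imwrite("pics/w2.png",p[:,:,::-1]);cap(p,d,cal)
E
```

```text
clock: 6.67
ee_pos: [507.3, 90.2, 64.2]
tool_rot: [0.341, 3.122, 0.0]
force: [-0.1, -0.8, 5.2]
opening: 44.9
gripper_force: 50.8
t 6.67 q [ 0.066  0.106  1.691 -0.     1.344 -1.287] p [507.3  90.2  64.2] toolx [-0.976  0.216 -0.001] z [ 0.001  0.    -1.   ] F [-0.1 -0.8  5.2] M [-0.069  0.005  0.181] op 44.9 gf 50.8
clock: 7.5
ee_pos: [507.4, 90.2, 63.6]
tool_rot: [1.72, 2.628, 0.001]
force: [0.2, 0.3, 5.3]
opening: 44.7
gripper_force: 50.9
t 7.5 q [ 0.066  0.106  1.692  0.     1.342 -0.346] p [507.4  90.2  63.6] toolx [-0.4    0.916 -0.   ] z [ 0.001  0.    -1.   ] F [0.2 0.3 5.3] M [-0.108 -0.016 -0.08 ] op 44.7 gf 50.9
cap c [507.6  90.7  23.5] box mid [507.   91.7] med [506.6  92.9] ztop 95.9 nwhite 338 yaw centroid 123.5 fit 123.5
```

View pics/w2.png

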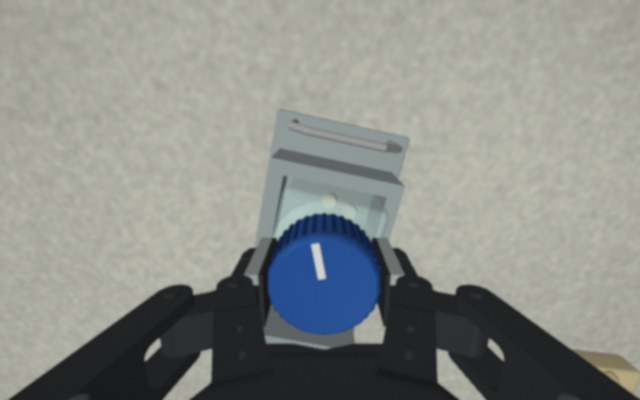

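The grip holds: the cap line at px (318,262) has turned with the fingers, with no slip. The earliest possible stop is about 20° further on, so I'm going on in short steps and watching the torque.

```bash

python3 -m creep '[{"xyz":[0,0,0.05],"spin":5,"gripper":1},{"xyz":[0,0,0.05],"spin":5,"gripper":1},{"xyz":[0,0,0.05],"spin":5,"gripper":1},{"xyz":[0,0,0.05],"spin":5,"gripper":1}]' >/dev/null
python3 -c "
from h import *
st()"
python3 -m creep '[{"xyz":[0,0,0.03],"spin":3,"gripper":1},{"xyz":[0,0,0.03],"spin":3,"gripper":1},{"xyz":[0,0,0.03],"spin":3,"gripper":1},{"xyz":[0,0,0],"spin":0,"gripper":1}]' >/dev/null
python3 - <<'E'
from h import *
st()
cal=viewer.get_calibration("wrist");p,d=viewer.grab_frame("wrist");cap(p,d,cal)
E
```

```text
t 7.88 q [ 0.066  0.106  1.692 -0.     1.342  0.004] p [507.5  90.2  63.4] toolx [-0.062  0.998 -0.   ] z [ 0.001  0.    -1.   ] F [ 0.3 -1.3  4.7] M [-0.155 -0.021  0.167] op 44.8 gf 50.9
t 8.22 q [ 0.066  0.107  1.692 -0.     1.342  0.158] p [507.5  90.2  63.3] toolx [0.092 0.996 0.   ] z [ 0.001  0.    -1.   ] F [-0.  -0.7  5. ] M [-0.134 -0.072 -0.1  ] op 45.0 gf 50.9
cap c [507.9  90.7  23.8] box mid [507.9  91.6] med [507.9  93.2] ztop 95.6 nwhite 336 yaw centroid 94.9 fit 94.6
```

```bash

python3 -m creep '[{"xyz":[0,0,0.05],"spin":5,"gripper":1},{"xyz":[0,0,0.05],"spin":5,"gripper":1},{"xyz":[0,0,0.05],"spin":5,"gripper":1}]' >/dev/null
python3 -c "
from h import *
st()"
python3 -m creep '[{"xyz":[0,0,0.06],"spin":5,"gripper":1},{"xyz":[0,0,0.06],"spin":5,"gripper":1},{"xyz":[0,0,0.06],"spin":5,"gripper":1},{"xyz":[0,0,0.06],"spin":5,"gripper":1},{"xyz":[0,0,0.06],"spin":5,"gripper":1},{"xyz":[0,0,0.06],"spin":5,"gripper":1},{"xyz":[0,0,0.06],"spin":5,"gripper":1},{"xyz":[0,0,0.06],"spin":5,"gripper":1},{"xyz":[0,0,0.06],"spin":5,"gripper":1},{"xyz":[0,0,0],"spin":5,"gripper":1}]' >/dev/null
python3 - <<'E'
from h import *
st()
cal=viewer.get_calibration("wrist");p,d=viewer.grab_frame("wrist");cap(p,d,cal)
E
```

```text
t 8.52 q [ 0.066  0.107  1.692 -0.     1.341  0.421] p [507.5  90.2  63.1] toolx [0.348 0.938 0.001] z [ 0.001  0.    -1.   ] F [ 0.5 -0.7  6.1] M [-0.117 -0.061  0.105] op 44.8 gf 50.9
t 9.35 q [ 0.066  0.107  1.693 -0.     1.34   1.294] p [507.5  90.1  62.6] toolx [0.942 0.336 0.001] z [ 0.001 -0.    -1.   ] F [-0.9 -0.4  4.3] M [-0.213 -0.04   0.151] op 44.6 gf 50.8
cap c [508.2  90.5  23.6] box mid [509.1  91. ] med [510.4  91.3] ztop 94.8 nwhite 354 yaw centroid 30.9 fit 28.6
```

```bash
S='import h;h.st()'
python3 -m creep '[{"xyz":[0,0,0.06],"spin":5,"gripper":1},{"xyz":[0,0,0.06],"spin":5,"gripper":1},{"xyz":[0,0,0.03],"spin":3,"gripper":1}]' >/dev/null
python3 -c "$S"
python3 -m creep '[{"xyz":[0,0,0.03],"spin":3,"gripper":1},{"xyz":[0,0,0.03],"spin":3,"gripper":1}]' >/dev/null
python3 -c "$S"
python3 -m creep '[{"xyz":[0,0,0],"spin":3,"gripper":1},{"xyz":[0,0,0],"spin":3,"gripper":1}]' >/dev/null
python3 -c "$S"
python3 -m creep '[{"xyz":[0,0,0],"spin":2,"gripper":1},{"xyz":[0,0,0],"spin":2,"gripper":1}]' >/dev/null
python3 - <<'E'
from h import *
st()
cal=viewer.get_calibration("wrist");p,d=viewer.grab_frame("wrist");cap(p,d,cal)
E
```

```text
t 9.65 q [ 0.066  0.107  1.693 -0.     1.34   1.52 ] p [507.5  90.1  62.4] toolx [0.993 0.116 0.001] z [ 0.001 -0.    -1.   ] F [ 0.5 -0.7  4.5] M [-0.23   0.018  0.176] op 45.0 gf 50.9
t 9.82 q [ 0.066  0.107  1.693 -0.     1.34   1.624] p [507.5  90.1  62.4] toolx [1.    0.013 0.001] z [ 0.001 -0.    -1.   ] F [-0.1 -1.8  5.2] M [-0.218 -0.037  0.121] op 45.1 gf 50.9
t 9.98 q [ 6.600e-02  1.080e-01  1.693e+00 -1.000e-03  1.339e+00  1.727e+00] p [507.6  89.9  62.3] toolx [ 0.996 -0.09   0.002] z [ 0.002 -0.001 -1.   ] F [ 0.9 -1.2  5.2] M [-0.304 -0.074  1.151] op 44.7 gf 50.9
t 10.15 q [ 6.600e-02  1.080e-01  1.693e+00 -1.000e-03  1.339e+00  1.795e+00] p [507.7  89.9  62.3] toolx [ 0.988 -0.157  0.002] z [ 0.002 -0.001 -1.   ] F [ 0.5 -1.4  5.6] M [-0.238 -0.111  1.247] op 44.8 gf 50.9
cap c [508.4  90.2  23.6] box mid [509.2  90. ] med [510.6  89.8] ztop 94.5 nwhite 361 yaw centroid 6.6 fit 7.1
```

Torque jumped to 1.2 N m at line yaw ≈7°, about 228° in, so the cap has bottomed out. Backing off: 90° plus about 6° of socket play.

```bash

python3 -m creep '[{"xyz":[0,0,0],"spin":-6,"gripper":1},{"xyz":[0,0,-0.07],"spin":-6,"gripper":1},{"xyz":[0,0,-0.07],"spin":-6,"gripper":1},{"xyz":[0,0,-0.07],"spin":-6,"gripper":1},{"xyz":[0,0,-0.07],"spin":-6,"gripper":1},{"xyz":[0,0,-0.07],"spin":-6,"gripper":1},{"xyz":[0,0,-0.07],"spin":-6,"gripper":1},{"xyz":[0,0,-0.07],"spin":-6,"gripper":1},{"xyz":[0,0,-0.07],"spin":-6,"gripper":1},{"xyz":[0,0,-0.07],"spin":-6,"gripper":1}]' >/dev/null
python3 -c 'import h;h.st()'
python3 -m creep '[{"xyz":[0,0,-0.07],"spin":-6,"gripper":1},{"xyz":[0,0,-0.07],"spin":-6,"gripper":1},{"xyz":[0,0,-0.07],"spin":-6,"gripper":1},{"xyz":[0,0,-0.07],"spin":-6,"gripper":1},{"xyz":[0,0,-0.07],"spin":-6,"gripper":1},{"xyz":[0,0,-0.07],"spin":-6,"gripper":1},{"xyz":[0,0,0],"spin":0,"gripper":1},{"xyz":[0,0,0],"spin":0,"gripper":1}]' >/dev/null
python3 - <<'E'
from h import *
st()
cal=viewer.get_calibration("wrist");p,d=viewer.grab_frame("wrist");cap(p,d,cal)
a=ortho(p,d,cal,62,507,91,50,7);cv2.imwrite("pics/o2.png",a[:300,:,::-1] if 0 else cv2.resize(a,(600,600))[:,:,::-1])
E
```

```text
t 11.03 q [6.600e-02 1.070e-01 1.693e+00 1.000e-03 1.341e+00 7.440e-01] p [507.4  90.4  62.8] toolx [0.628 0.778 0.001] z [ 0.001  0.001 -1.   ] F [0.5 0.4 4.8] M [-0.041 -0.104 -0.183] op 44.7 gf 50.8
t 11.7 q [6.600e-02 1.070e-01 1.692e+00 1.000e-03 1.342e+00 1.240e-01] p [507.3  90.4  63.2] toolx [0.058 0.998 0.001] z [ 0.001  0.001 -1.   ] F [0.4 0.  5.6] M [-0.007 -0.045  0.085] op 44.5 gf 51.0
cap c [507.9  91.1  23.5] box mid [507.6  91.8] med [507.8  93.4] ztop 95.6 nwhite 335 yaw centroid 101.4 fit 101.0
```

View pics/o2.png

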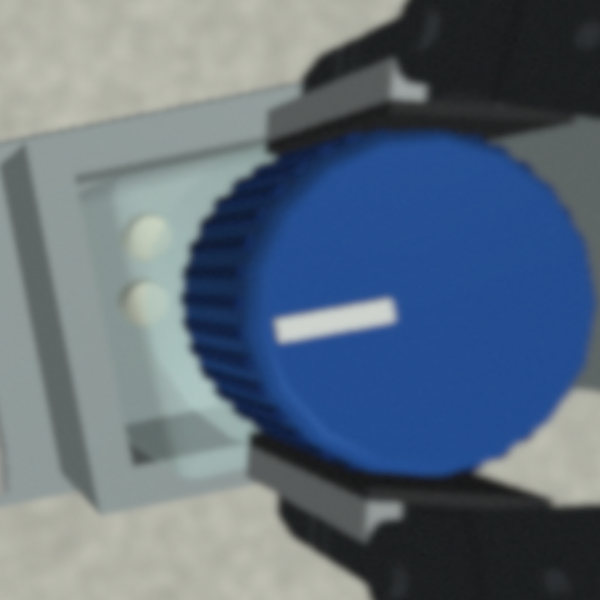

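Line is at 101°, a 94.3° turn less about 6° of play, which gives roughly 88°. I'll add 2° and then lift straight up.

```bash

python3 -m creep '[{"xyz":[0,0,-0.03],"spin":-2,"gripper":1},{"xyz":[0,0,0],"spin":0,"gripper":1},{"xyz":[0,0,-1],"spin":0,"gripper":1},{"xyz":[0,0,-2],"spin":0,"gripper":1},{"xyz":[0,0,-4],"spin":0,"gripper":1},{"xyz":[0,0,-6],"spin":0,"gripper":1},{"xyz":[0,0,-6],"spin":0,"gripper":1},{"xyz":[0,0,-6],"spin":0,"gripper":1},{"xyz":[0,0,-6],"spin":0,"gripper":1},{"xyz":[0,0,-6],"spin":0,"gripper":1}]' 60
python3 -c 'import h;h.st()'
python3 -m creep '[{"xyz":[0,0,-9],"spin":0,"gripper":1},{"xyz":[0,0,-9],"spin":0,"gripper":1},{"xyz":[0,0,-10],"spin":0,"gripper":1},{"xyz":[0,0,-10],"spin":0,"gripper":1},{"xyz":[0,0,-10],"spin":0,"gripper":1},{"xyz":[0,0,-10],"spin":0,"gripper":1},{"xyz":[0,0,-10],"spin":0,"gripper":1},{"xyz":[0,0,-8],"spin":0,"gripper":1},{"xyz":[0,0,-5],"spin":0,"gripper":1},{"xyz":[0,0,0],"spin":0,"gripper":1}]'
python3 - <<'E'
from h import *
o,T=st()
cal=viewer.get_calibration("wrist");p,d=viewer.grab_frame("wrist");cap(p,d,cal)
a=ortho(p,d,cal,o["ee_pos"][2]-1,507,91,50,7);cv2.imwrite("pics/o3.png",cv2.resize(a,(600,600))[:,:,::-1])
c=viewer.get_calibration("scene");p,d=viewer.grab_frame("scene")
x=np.array(c["R"])@np.array([507,91,130])+np.array(c["t"]);u,v=(np.array(c["mtx"])@x)[:2]/x[2]
u,v=int(max(u,90)),int(max(v,70));cv2.imwrite("pics/s3.png",cv2.resize(p[v-70:v+90,u-90:u+90,::-1],None,fx=3.5,fy=3.5,interpolation=3))
E
```

```text
clock: 12.58
ee_pos: [506.6, 90.1, 100.6]
tool_rot: [-2.245, -2.197, 0.001]
force: [0.8, 0.6, -1.4]
opening: 45.0
gripper_force: 62.0
t 12.58 q [0.066 0.073 1.649 0.    1.42  0.087] p [506.6  90.1 100.6] toolx [ 0.021  1.    -0.   ] z [-0.001 -0.    -1.   ] F [ 0.8  0.6 -1.4] M [ 0.001  0.168 -0.068] op 45.0 gf 62.0
clock: 13.42
ee_pos: [507.8, 90.2, 182.6]
tool_rot: [2.244, 2.196, 0.003]
force: [0.6, 0.2, -1.9]
opening: 44.8
gripper_force: 62.0
t 13.42 q [0.066 0.024 1.534 0.    1.581 0.087] p [507.8  90.2 182.6] toolx [0.021 1.    0.   ] z [ 0.003  0.    -1.   ] F [ 0.6  0.2 -1.9] M [ 0.027 -0.    -0.016] op 44.8 gf 62.0
cap c [508.   91.1  23.3] box mid [508.   91.9] med [508.   93.4] ztop 214.8 nwhite 339 yaw centroid 102.5 fit 102.5
```

View pics/o3.png

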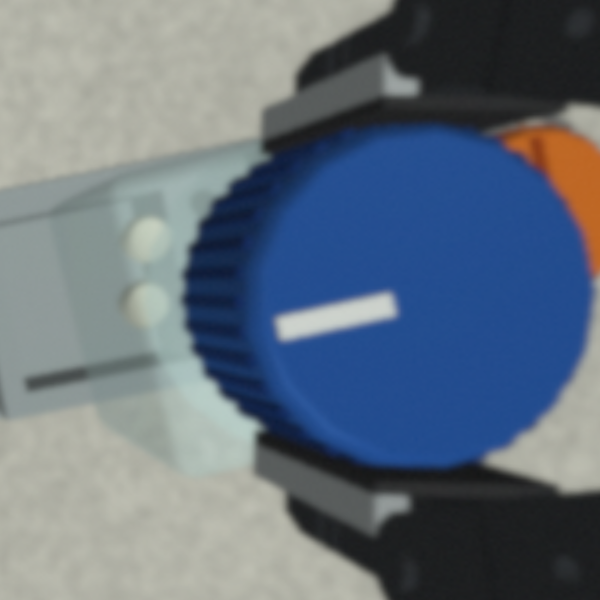

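View pics/s3.png

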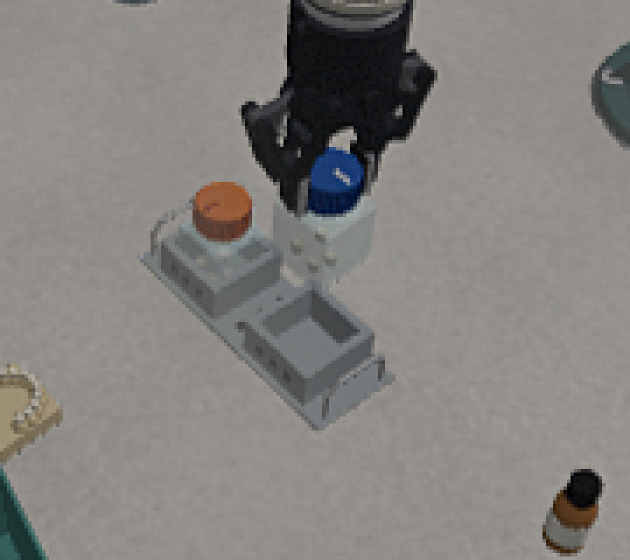

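The jar hangs upright, clear of the rack: in the scene crop it is at px (325,230) above the empty socket, and the orange jar is undisturbed. In the rectified view the jar's edge, from (112,185) to (175,475), gives a jar yaw of about 12.3°. The line is at 102.5°, so the cap is about 90° open.

```bash
python3 -m creep '[{"xyz":[0,0,0],"spin":0,"gripper":1},{"xyz":[0,0,0],"spin":0,"gripper":1},{"xyz":[0,0,0],"spin":0,"gripper":1},{"xyz":[0,0,0],"spin":0,"gripper":1}]'
python3 -c "
from station import env
print(env.job_done())"
```

```text
clock: 13.85
ee_pos: [506.8, 90.2, 180.4]
tool_rot: [-2.244, -2.197, 0.001]
force: [0.3, 0.1, -1.7]
opening: 44.6
gripper_force: 62.0
the job is handed in; nothing more can be done
None
```

The job is handed in: I screwed the blue cap down to its stop, backed it off about 90° (measured from the images), and lifted the jar by its cap; it hangs upright, clear of the rack, still gripped, with the orange-capped jar left in its socket.

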